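# Close a split jacket round a fresh candle tin

### The job

Lift the waxed candle tin (the loose one with the green band and the wick) into the split plywood jacket, setting it down gently, upright, in the middle of its floor. Then push both half shells shut round it until they meet edge to edge, and after that bring the red lid fully down over them. Leave the other two loose tins where they stand, and do not tip the candle over.

Things in the scene. Friction and masses are not known exactly. Their poses are not given: they have to be found in the camera images.
- candle: Waxed candle: upright round tin, 66 mm diameter, 66 mm high, 0.2-0.45 kg, steel with a green band, the top dark brown waxed rolled cardboard. A stiff round tan wick, 14 mm diameter, stands 26 mm out of the middle of the top (its top 92 mm above the underside): the tin can be lifted by it. Origin: centre of the underside, z up.
- jacket: Split plywood jacket, fixed. Origin on the table below the middle of its floor; x from mouth to rear hinge, y to its left half, z up. Steel base plate 10 mm thick, 150 x 136 mm. Shut, its two half shells form an upright square tube centred here, 100 x 100 mm outside, 80 x 80 inside, z = 11 to 116 mm, open on top, meeting in the plane y = 0. A steel post 15 x 16 mm at x = 68 mm carries the lid.
- seat (a point): The middle of the jacket's floor, on the base plate's upper face, 10 mm above the table; a round cork patch 72 mm wide marks it. Axes as the jacket's.
- shell_hinge (a point): Foot of the upright hinge axis of both half shells, 55 mm behind the seat, at y = 0. Axes as the jacket's. Each half has a side wall (when shut, outer face 50 mm from the middle plane, 100 mm long, 10 mm thick, 105 mm high) and half of the front and rear walls.
- left_half (a joint): Opening of the left (+y) half shell about the upright hinge, rad: 0 shut (edge in the middle plane), grows as it swings out to the left (clockwise from above), up to 1.1. A stiff hinge (about 1.5 N at the free edge): stays where it is left.
- right_half (a joint): Opening of the right (-y) half shell, rad: 0 shut, grows as it swings out to the right (anticlockwise from above), up to 1.1. Stiff likewise.
- left_half_edge (a point): Left half shell: outer corner of its free front edge, at half its height; 105 mm from the hinge axis. When shut it coincides with right_half_edge.
- right_half_edge (a point): Right half shell: outer corner of its free front edge, at half its height.
- lid (a joint): Red lid, angle in rad: 0 fully down and level on the shells, pi/2 upright, up to 1.9 (leaning back). A stiff hinge (about 2 N at its edge): stays where it is left.
- lid_hinge (a point): Middle of the lid's level hinge axis (along the jacket's y), 68 mm behind the seat, 117 mm above the table; also on the lid's underside. The lid is a plate 8 mm thick, 112 mm wide, reaching 124 mm from this axis, then a tab 40 mm wide out to 142 mm.
- lid_tab (a point): Middle of the end of the lid's tab, on the lid's outer (upper) face, 142 mm from the hinge axis. Its frame turns with the lid: z is the outward normal of the upper face, -x runs from hinge to tab.
- raw_tin: Bystander: loose tin of the same size (66 x 66 mm) with a white paper band, pale dry cardboard on top, no wick. Origin: centre of underside.
- empty_tin: Bystander: loose empty open steel tin of the same size, no band. Origin: centre of underside.

How it is judged:
By the outcome, as a careful person would: the job done as asked, in the order asked, and still so for the second after the job is handed in, with the robot touching nothing.
It also fails if it takes over 72 s, if anything falls off the work surface, if the arm or the gripper's body presses on something with over 40 N, if the wrist force passes 120 N, or if a joint passes its speed limit or range.

### The arm

A 6-joint arm with a two-finger parallel gripper is mounted at the origin on the work surface. World frame = base frame: x ahead of the robot, y to its left, z up, the work surface at z = 0. Lengths are in m, angles in rad, forces in N, time in s.
With the tool pointing down it reaches from about 0.425 to 0.95 m from the base axis. Payload 3.5 kg.
Tool frame: the origin (TCP) lies midway between the tips of the shut fingers; the grasp point (between the pads) lies 19 mm behind it (ctrl.pinch_z is the distance from the TCP to the grasp point, in m); z points along the fingers, y is the line along which they close (so a half turn about z gives the same grasp; the last joint's range is limited). The gripper opens to 85 mm and grips with 20 to 120 N. Pads are 22 mm wide; open, the fingers measure 114 mm over their backs; the gripper's body (76 mm by 85 mm) begins 54 mm behind the grasp point. The pads swing forward as they close: fully open they stand 13 mm farther back than shut.
Start: joints at [1.185, 0.286, 1.577, -0, 1.279, -0.15], TCP at [0.158, 0.656, 0.231] pointing down, gripper open.
Joint ranges: [-2.77, 2.77], [-0.9, 2.22], [0.21, 2.48], [-1.53, 4.67], [0.24, 2.81], [-2.84, 2.84]. Speed limits (rad/s): [2.79, 2.79, 3.14, 3.14, 3.14, 3.14].

### API

Orientations are given as a unit quaternion [x, y, z, w].
In Python, from plant import get_state, viewer, sign_off, ctrl gives the robot as it stands. The module is installed in compiled form; this text tells all that it offers.
- The arm moves only by the shell command python3 -m handwheel 'ROWS' [FORCE]. ROWS is JSON, a list that holds one entry, the list of rows, each a list of 5 numbers: the finger opening in m, from 0 to 0.0854, then the shift along the tool's x, y, z in m, then the turn about the tool's z in degrees. In form: [[[claw, x, y, z, spin], ...]]. A call has 1 to 12 rows; each row shifts and turns the commanded pose from where the row before left it, along the tool's axes as they then stand; what a row does not reach is not made up. A row lasts 1/12 s, in which the tool goes at most 41.7 mm and 7.16 degrees, less where a joint would pass 70% of its speed; a pose out of reach is approached as far as the arm can. A call is refused whole if a number of a shift passes 0.0417 or a number of a turn 7.16, either way. A call with a gripper value outside its range is refused whole. The fingers move at their own pace and stop on an object; FORCE is the grip in N (left out, the last holds). Time passes only in rows, so rows that do not move let the fingers close. It gives the time, the measured TCP pose, the force, the opening and the grip force at its end, in the units of the state.
- get_state(): the state, without advancing time (a new reading comes with each control period).
- viewer.read_camera(name): name is "side" or "top" or "wrist"; returns the picture (400x640x3 uint8, blue, green, red); there is no depth.
- viewer.camera_params(name): a dict with "fov_y" (degrees; the focal length in pixels is half the picture's height over the tangent of half this angle, whatever the lens; pixels are square), "cx", "cy" (the principal point, pixels), "xyz" and "attitude" of the camera in the world; the wrist camera has in their place "hand_eye" (4x4, takes a point from camera to tool coordinates, whose origin is the TCP and whose axes are the flange's). Camera axes: x right, y up, looking along -z (the intrinsics and any distortion apply to the point x, -y, -z); pixel columns grow to the right and rows downward; lengths in m; the calibration is good to about 2 mm. A picture is of the moment at which its call begins: read the wrist's pose just before it. camera_params takes no time and is no camera call.
- sign_off(): hands the job in; it is judged then, once.
Trained networks look in the newest picture that a camera, given by its name, has taken for a name from the list of things; names that differ only in an ending like _2 or _b are one class to them, and where a whole thing is asked for, a point or a joint stands for the part that bears it (a point fixed in the world has none). Each returns a list of dicts, best first, with "confidence" (0 to 1); they miss things now and then, are a little off and sometimes report something else, mostly with a low value. They report only what shows in the picture. A call takes as long as a camera call.
- viewer.look_for(camera, name): "extent" ([left, top, width, height] as shares, 0 to 1, of the picture: columns of its width, rows of its height, round what is visible of it).
- viewer.outline_of(camera, name): "mask" (400x640 bool, what is visible of it) and "extent" ([left, top, width, height] as shares, 0 to 1, of the picture: columns of its width, rows of its height, round what is visible of it).
- viewer.pinpoint(camera, name): "xy" ([column, row] as shares, 0 to 1, of the picture: columns of its width, rows of its height: a listed point, or the origin of a listed thing).
The state is a dict: "time": time; "qpos": joint angles; "dq": joint speeds; "joint_efforts": joint torques, N m; "eef_pos": TCP position; "tcp_rot": TCP orientation; "contact_force": force on the tool from outside, world axes, zero at the start; "wrist_torque": the same for the moment, N m; "opening": opening from 0.0 (shut) to 1.0 (fully open); "finger_force": force on a finger pad.
Only numpy, scipy, OpenCV 4.12 (cv2) and the standard library are available. Lean on these libraries where they do the work, as an engineer would, in place of code of your own. Each camera call takes 0.05 s, during which the arm holds its last target. There are 200 camera calls.

## Working session

There is one attempt and no reset: what is moved stays moved. The work goes in short steps, Python scripts to look and compute and a shell command to move; the robot and the scene stay as the last step left them, time stands still between calls to the robot, and variables do not carry over. Pictures are saved under pics/ and viewed, at most 10 in all, crops included, and the job is handed in when it is done.

```bash
mkdir -p pics; cat > h.py <<'E'
import numpy as np, cv2
from scipy.spatial.transform import Rotation as R
from plant import get_state, viewer, sign_off, ctrl
def pose(name):
    p=viewer.camera_params(name)
    if 'hand_eye' in p:
        s=get_state(); T=np.eye(4); T[:3,:3]=R.from_quat(s['tcp_rot']).as_matrix(); T[:3,3]=s['eef_pos']
        T=T@np.array(p['hand_eye']); return p,T[:3,:3],T[:3,3]
    a=np.array(p['attitude']); M=R.from_quat(a).as_matrix() if a.size==4 else a.reshape(3,3)
    return p,M,np.array(p['xyz'])
def ray(name,xy,P=None):
    p,M,c=P or pose(name); f=200/np.tan(np.radians(p['fov_y'])/2)
    u,v=xy[0]*640,xy[1]*400
    return c, M@np.array([(u-p['cx'])/f,-(v-p['cy'])/f,-1])
def onz(name,xy,z,P=None):
    c,d=ray(name,xy,P); return c+d*(z-c[2])/d[2]
def tri(rs):
    A=np.zeros((3,3));b=np.zeros(3)
    for c,d in rs:
        d=d/np.linalg.norm(d); Q=np.eye(3)-np.outer(d,d); A+=Q;b+=Q@c
    return np.linalg.solve(A,b)
E
python3 - <<'E'
from h import *
for n in ['side','top','wrist']: print(n,viewer.camera_params(n))
ims=[viewer.read_camera(n) for n in ['top','side','wrist']]
cv2.imwrite('pics/top.png',ims[0]);cv2.imwrite('pics/side.png',ims[1]);cv2.imwrite('pics/w.png',ims[2])
pts={}
for t in ['candle','seat','shell_hinge','left_half_edge','right_half_edge','lid_hinge','lid_tab','raw_tin','empty_tin']:
    for n in ['top','side']:
        r=viewer.pinpoint(n,t)
        print(t,n,[(np.round(np.array(q['xy'])*[640,400]).tolist(),round(q['confidence'],2)) for q in r[:2]])
        if r: pts[t,n]=ray(n,r[0]['xy'])
    if (t,'top') in pts and (t,'side') in pts: print('  ',tri([pts[t,'top'],pts[t,'side']]).round(4))
print(get_state())
E
```

```text
side {'fov_y': 53.75016718548513, 'cx': 320.29097628930595, 'cy': 197.46806750363507, 'xyz': array([ 0.0576758 , -0.35221653,  0.70644517]), 'attitude': array([ 0.30045445, -0.17880255, -0.50314274,  0.79031902])}
top {'fov_y': 42.69843922336748, 'cx': 325.4962537427493, 'cy': 196.87080245904764, 'xyz': array([ 0.46598405, -0.11570424,  1.03786323]), 'attitude': array([ 0.03113525, -0.01452403, -0.70626197,  0.70711645])}
wrist {'fov_y': 64.35535278766926, 'cx': 319.84889864639854, 'cy': 198.7449329050299, 'hand_eye': array([[ 5.05323349e-04,  9.62143990e-01,  2.72541165e-01,
         6.79830714e-02],
       [ 9.99999866e-01, -4.56046448e-04, -2.44150025e-04,
         6.75082571e-04],
       [-1.10616049e-04,  2.72541252e-01, -9.62144092e-01,
        -1.42338916e-01],
       [ 0.00000000e+00,  0.00000000e+00,  0.00000000e+00,
         1.00000000e+00]])}
candle top [([403.0, 187.0], 0.81), ([255.0, 220.0], 0.45)]
candle side [([384.0, 242.0], 0.93)]
   [ 0.5547 -0.2519 -0.0138]
seat top [([256.0, 216.0], 0.93)]
seat side [([246.0, 213.0], 0.79)]
   [0.4909 0.0541 0.0036]
shell_hinge t
[... 813 characters left out ...]
': array([ 1.18501809e+00,  2.86268969e-01,  1.57668762e+00, -1.59200179e-05,
        1.27860335e+00, -1.50002221e-01]), 'dq': array([ 1.20716582e-03,  5.45986953e-05,  4.87154293e-04, -1.52702854e-04,
       -7.71228945e-04,  1.22297635e-03]), 'joint_efforts': array([-1.98441230e-04, -4.05970216e+01, -2.92948687e+01, -1.71828019e-04,
        5.02226940e-04, -8.37326326e-06]), 'eef_pos': array([0.15765108, 0.6563215 , 0.23135229]), 'tcp_rot': array([1.17612863e-01, 9.93059522e-01, 1.37553806e-05, 1.16802909e-05]), 'contact_force': array([ 0.52964873,  0.65948877, -0.94227493]), 'wrist_torque': array([-0.02955949,  0.04655743, -0.06595811]), 'finger_force': 0.0, 'opening': 0.9980355864414012}
```

View pics/top.png

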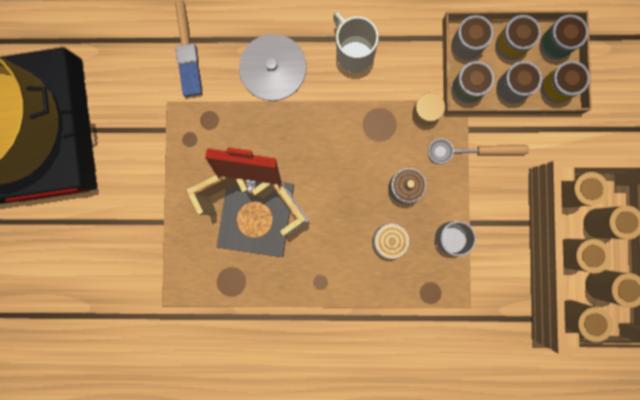

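View pics/side.png

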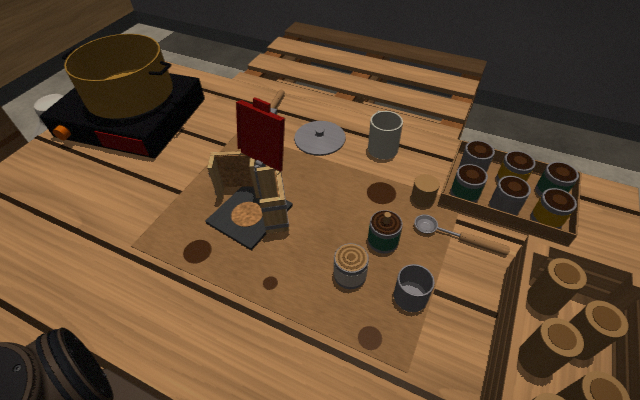

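Top view: candle at about (408,186), jacket cork at (255,219), lid leaning back behind it around (242,160), both shells open. The side view agrees. I'll move over the jacket now for a closer look.

```bash
r='[0.04,-0.0232,-0.0273,-0.0072,0]'; python3 -m handwheel '[[[0.04,-0.0232,-0.0273,-0.0072,0],[0.04,-0.0232,-0.0273,-0.0072,0],[0.04,-0.0232,-0.0273,-0.0072,0],[0.04,-0.0232,-0.0273,-0.0072,0],[0.04,-0.0232,-0.0273,-0.0072,0],[0.04,-0.0232,-0.0273,-0.0072,0],[0.04,-0.0232,-0.0273,-0.0072,0],[0.04,-0.0232,-0.0273,-0.0072,0],[0.04,-0.0232,-0.0273,-0.0072,0],[0.04,-0.0232,-0.0273,-0.0072,0],[0.04,-0.0232,-0.0273,-0.0072,0],[0.04,-0.0232,-0.0273,-0.0072,0]]]' 40
python3 -m handwheel '[[[0.04,-0.0232,-0.0273,-0.0072,-1],[0.04,-0.0232,-0.0273,-0.0072,-1],[0.04,-0.0232,-0.0273,-0.0072,-1],[0.04,-0.0232,-0.0273,-0.0072,-1],[0.04,-0.0232,-0.0273,-0.0072,-1],[0.04,-0.0232,-0.0273,-0.0072,-1],[0.04,0,0,0,0],[0.04,0,0,0,0],[0.04,0,0,0,0]]]' 40
python3 - <<'E'
from h import *
s=get_state();P=pose('wrist');im=viewer.read_camera('wrist');cv2.imwrite('pics/w1.png',im)
print(s['eef_pos'],s['tcp_rot'])
for t,z in [('seat',.01),('shell_hinge',.0),('left_half_edge',.0635),('right_half_edge',.0635),('lid_hinge',.117),('lid_tab',.25)]:
    for q in viewer.pinpoint('wrist',t)[:2]: print(t,round(q['confidence'],2),(np.array(q['xy'])*[640,400]).round(),onz('wrist',q['xy'],z,P).round(4))
E
```

```text
time: 2.05
eef_pos: [0.3521, 0.2712, 0.3184]
tcp_rot: [0.117, 0.993, 0.0, 0.0]
contact_force: [0.8, -0.4, -0.9]
opening: 0.47
finger_force: 0.0
time: 2.8
eef_pos: [0.4568, 0.0857, 0.3607]
tcp_rot: [0.066, 0.998, 0.0, -0.0]
contact_force: [-0.5, -0.3, 1.1]
opening: 0.468
finger_force: 0.0
[0.4568041  0.08569473 0.36067373] [ 6.57961906e-02  9.97832982e-01  2.60401073e-04 -3.66126448e-04]
seat 0.71 [129. 235.] [ 0.5479 -0.2453  0.01  ]
seat 0.7 [301. 173.] [0.4816 0.0535 0.01  ]
shell_hinge 0.56 [304. 213.] [0.551  0.0477 0.    ]
left_half_edge 0.56 [361. 179.] [0.4921 0.1405 0.0635]
right_half_edge 0.83 [248. 167.] [ 0.4539 -0.014   0.0635]
lid_hinge 0.68 [298. 244.] [0.5559 0.0438 0.117 ]
lid_tab 0.85 [287. 343.] [0.5973 0.0368 0.25  ]
lid_tab 0.62 [301. 174.] [0.4376 0.0736 0.25  ]
```

View pics/w1.png

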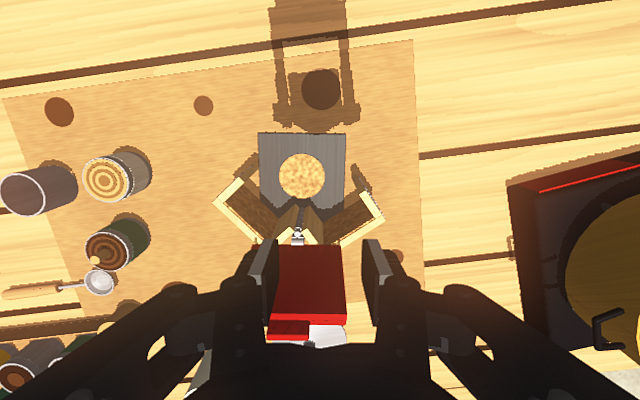

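Wrist view: cork at (301,176), and the plate edges run parallel to the image, so the tool yaw matches the jacket (tool x at 172.4°). The candle is at (115,245), wick about (95,261). I'll compute the cork and wick positions from the pixels.

```bash
cat >> h.py <<'E'
def to(p,yawdeg=None):
    s=get_state(); M=R.from_quat(s['tcp_rot']).as_matrix()
    print('tcp',s['eef_pos'].round(4),'toolx deg',np.degrees(np.arctan2(M[1,0],M[0,0])).round(2),'delta tool',(M.T@(np.array(p)-s['eef_pos'])).round(4),'F',s['contact_force'].round(1))
E
python3 - <<'E'
from h import *
P=pose('wrist')
print('cork wrist',onz('wrist',[301/640,176/400],.01,P),'cork top',onz('top',[255.5/640,219/400],.01))
print('wick wrist',onz('wrist',[95/640,261/400],.09,P),'wick top',onz('top',[410/640,184/400],.09),'side',onz('side',[387/640,214/400],.09))
for n in ['wrist','top']:
  for q in viewer.outline_of(n,'candle')[:1]:
    ys,xs=np.nonzero(q['mask']);print(n,q['confidence'],xs.mean(),ys.mean(),onz(n,[xs.mean()/640,ys.mean()/400],.05,P if n=='wrist' else None))
c=np.array([.5535,-.254])
# plan: hover so camera looks at candle
to([.52,-.25,.25])
E
```

```text
cork wrist [0.48712874 0.05289157 0.01      ] cork top [0.48772436 0.04947768 0.01      ]
wick wrist [ 0.55593976 -0.25030343  0.09      ] wick top [ 0.5512504  -0.24991556  0.09      ] side [ 0.55065292 -0.2508664   0.09      ]
wrist 0.93 116.94378334017235 244.04144439885104 [ 0.54855387 -0.24097114  0.05      ]
top 0.68 406.48425925925926 185.42777777777778 [ 0.55208257 -0.24879145  0.05      ]
tcp [0.4569 0.0859 0.3609] toolx deg 172.55 delta tool [-0.1061 -0.3249  0.1109] F [-0.1 -0.5  0.3]
```

```bash
python3 -m handwheel '[[[0.04,-0.0124,-0.0292,0.0155,0],[0.04,-0.0124,-0.0292,0.0155,0],[0.04,-0.0124,-0.0292,0.0155,0],[0.04,-0.0124,-0.0292,0.0155,0],[0.04,-0.0124,-0.0292,0.0155,0],[0.04,-0.0124,-0.0292,0.0155,0],[0.04,-0.0124,-0.0292,0.0155,0],[0.04,-0.0124,-0.0292,0.0155,0],[0.04,-0.0124,-0.0292,0.0155,0],[0.04,-0.0124,-0.0292,0.0155,0],[0.04,-0.0124,-0.0292,0.0155,0]]]' 40
python3 -m handwheel '[[[0.04,0,0,0,0],[0.04,0,0,0,0]]]' 40
python3 - <<'E'
from h import *
to([.551,-.25,.19]);P=pose('wrist');im=viewer.read_camera('wrist');cv2.imwrite('pics/w2.png',im)
for q in viewer.outline_of('wrist','candle')[:1]: print(np.array(q['extent'])*[640,400,640,400])
s=get_state();p,M,c=P
for z in (.066,.092):
  v=M.T@(np.array([s['eef_pos'][0],s['eef_pos'][1],z])-c); f=200/np.tan(np.radians(p['fov_y'])/2); print('tool axis px',z,p['cx']-f*v[0]/v[2],p['cy']+f*v[1]/v[2], 'f',f,'depth',-v[2])
E
```

```text
time: 4.17
eef_pos: [0.5507, -0.2522, 0.1896]
tcp_rot: [0.066, 0.998, 0.0, 0.0]
contact_force: [0.9, -0.2, -0.4]
opening: 0.473
finger_force: 0.0
time: 4.33
eef_pos: [0.5497, -0.2516, 0.1884]
tcp_rot: [0.067, 0.998, 0.001, -0.002]
contact_force: [-0.2, 0.1, -0.0]
opening: 0.466
finger_force: 0.0
tcp [ 0.5497 -0.2516  0.1884] toolx deg 172.36 delta tool [-0.001   0.0018 -0.0016] F [-0.2  0.1 -0. ]
[281.216 147.32   82.176  79.68 ]
tool axis px 0.066 320.44105681471706 191.92557616547057 f 317.86920219648806 depth 0.2735242619529807
tool axis px 0.092 320.56489298741656 200.1963981526839 f 317.86920219648806 depth 0.24848508530055266
```

View pics/w2.png

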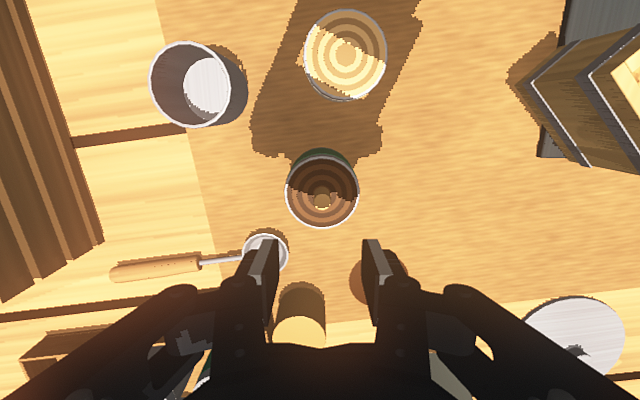

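The wick at (322,201) sits on the tool axis as predicted (320,200). Descending and gripping.

```bash
python3 -m handwheel '[[[0.04,0,0.001,0.015,0],[0.04,0,0,0.015,0],[0.04,0,0,0.015,0],[0.04,0,0,0.015,0],[0.04,0,0,0.015,0],[0.04,0,0,0.015,0],[0.04,0,0,0.012,0],[0.04,0,0,0.009,0],[0.04,0,0,0.006,0],[0.04,0,0,0.001,0],[0.04,0,0,0,0],[0.04,0,0,0,0]]]' 60
python3 -m handwheel '[[[0.0,0,0,0,0],[0.0,0,0,0,0],[0.0,0,0,0,0],[0.0,0,0,0,0],[0.0,0,0,0,0],[0.0,0,0,0,0],[0.0,0,0,0,0]]]' 60
python3 -m handwheel '[[[0.0,0,0,-0.005,0],[0.0,0,0,-0.01,0],[0.0,0,0,-0.02,0],[0.0,0,0,-0.025,0],[0.0,0,0,-0.03,0],[0.0,0,0,-0.03,0],[0,0,0,-0.01,0],[0,0,0,0,0]]]' 60
python3 -c "
from h import *
to([.4875,.052,.22])"
```

```text
time: 5.43
eef_pos: [0.5511, -0.2501, 0.0733]
tcp_rot: [0.065, 0.998, -0.0, 0.001]
contact_force: [0.7, -0.4, 0.2]
opening: 0.467
finger_force: 0.0
time: 6.02
eef_pos: [0.5511, -0.2501, 0.0734]
tcp_rot: [0.066, 0.998, -0.0, 0.001]
contact_force: [-0.3, 1.6, 4.6]
opening: 0.139
finger_force: 58.7
time: 6.68
eef_pos: [0.552, -0.2509, 0.2061]
tcp_rot: [0.065, 0.998, -0.002, 0.003]
contact_force: [0.3, 0.1, -3.5]
opening: 0.136
finger_force: 58.7
tcp [ 0.552  -0.2509  0.2061] toolx deg 172.49 delta tool [ 0.1034  0.2918 -0.0155] F [ 0.3  0.1 -3.5]
```

```bash
python3 -m handwheel '[[[0,0.0035,0.010,-0.006,0],[0,0.0064,0.018,-0.008,0],[0,0.0096,0.027,-0.008,0],[0,0.0096,0.027,-0.006,0],[0,0.0096,0.027,0,0],[0,0.0096,0.027,0,0],[0,0.0096,0.027,0,0],[0,0.0096,0.027,0,0],[0,0.0096,0.027,0,0],[0,0.0096,0.027,0,0],[0,0.0078,0.022,0,0],[0,0.005,0.014,0,0]]]' 60
python3 -m handwheel '[[[0,0.0028,0.008,0,0],[0,0.0014,0.004,0,0],[0,0,0,0,0],[0,0,0,0,0]]]' 60
python3 - <<'E'
from h import *
to([.4875,.052,.085]);P=pose('wrist');im=viewer.read_camera('wrist');cv2.imwrite('pics/w3.png',im)
viewer.read_camera('top');viewer.read_camera('side')
for n in ['wrist','top','side']:
  for q in viewer.pinpoint(n,'seat')[:1]: print(n,q['confidence'],np.array(q['xy'])*[640,400],onz(n,q['xy'],.01))
s=get_state();p,M,c=P
v=M.T@(np.array([.4875,.052,.01])-c); f=318; print('seat px',p['cx']-f*v[0]/v[2],p['cy']+f*v[1]/v[2])
for h in ['shell_hinge','lid_hinge','left_half_edge','right_half_edge']:
  for n in ['top','wrist']:
    for q in viewer.pinpoint(n,h)[:1]: print(n,h,round(q['confidence'],2),onz(n,q['xy'],dict(shell_hinge=0,lid_hinge=.117).get(h,.0635),P if n=='wrist' else None).round(4))
E
```

```text
time: 7.68
eef_pos: [0.4854, 0.0437, 0.227]
tcp_rot: [0.065, 0.998, 0.001, -0.003]
contact_force: [0.3, 0.0, -3.7]
opening: 0.136
finger_force: 58.8
time: 8.02
eef_pos: [0.4856, 0.0529, 0.2296]
tcp_rot: [0.066, 0.998, -0.0, -0.001]
contact_force: [0.6, 0.6, -4.0]
opening: 0.133
finger_force: 58.8
tcp [0.4856 0.0529 0.2296] toolx deg 172.49 delta tool [-0.0022 -0.0005  0.1446] F [ 0.6  0.6 -4. ]
wrist 0.78 [321.472 167.8  ] [0.48408968 0.05516935 0.01      ]
top 0.84 [253.376 215.2  ] [0.49537175 0.05385661 0.01      ]
side 0.69 [243.776 213.   ] [0.4827944  0.05777204 0.01      ]
seat px 318.901568765928 171.88264770335542
top shell_hinge 0.76 [0.543 0.048 0.   ]
top lid_hinge 0.64 [0.5503 0.0389 0.117 ]
wrist left_half_edge 0.63 [0.4928 0.1405 0.0635]
top right_half_edge 0.6 [ 0.4532 -0.0145  0.0635]
wrist right_half_edge 0.66 [ 0.4574 -0.0155  0.0635]
```

View pics/w3.png

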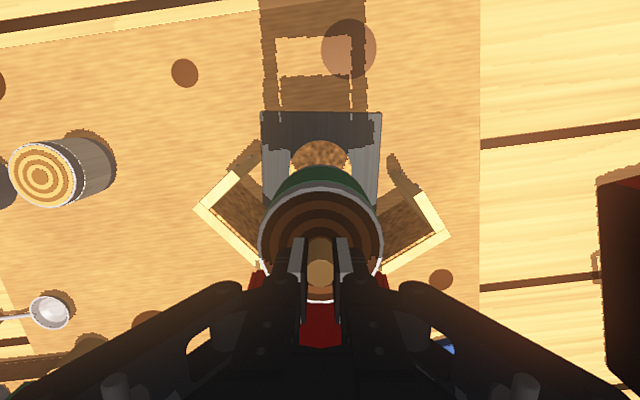

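```bash
python3 -c "
from h import *
a=onz('wrist',[321/640,141/400],.01);print('seat from cork front edge',a+.036*np.array([.991,-.131,0]))"
python3 -m handwheel '[[[0,-0.0018,0,0.006,0],[0,0,0,0.015,0],[0,0,0,0.02,0],[0,0,0,0.02,0],[0,0,0,0.02,0],[0,0,0,0.02,0],[0,0,0,0.014,0],[0,0,0,0.009,0],[0,0,0,0.005,0],[0,0,0,0.003,0],[0,0,0,0.002,0],[0,0,0,0,0]]]' 60
python3 -m handwheel '[[[0,0,0,0.002,0],[0,0,0,0.002,0],[0,0,0,0.002,0],[0,0,0,0.001,0],[0,0,0,0.001,0],[0,0,0,0,0]]]' 60
python3 -c "
from h import *
to([.4873,.0525,.0834])"
```

```text
seat from cork front edge [0.48921064 0.05468521 0.01      ]
time: 9.72
eef_pos: [0.4882, 0.053, 0.0969]
tcp_rot: [0.065, 0.998, -0.0, 0.001]
contact_force: [-0.5, -0.9, -4.0]
opening: 0.135
finger_force: 58.9
time: 10.22
eef_pos: [0.4875, 0.053, 0.0882]
tcp_rot: [0.065, 0.998, -0.0, -0.0]
contact_force: [0.7, 0.2, -4.3]
opening: 0.137
finger_force: 58.9
tcp [0.4875 0.053  0.0882] toolx deg 172.49 delta tool [ 0.0001 -0.0005  0.0048] F [ 0.7  0.2 -4.3]
```

```bash
python3 -m handwheel '[[[0,0,0,0.001,0],[0,0,0,0.001,0],[0,0,0,0.001,0],[0,0,0,0,0],[0,0,0,0,0]]]' 60
python3 -m handwheel '[[[0,0,0,0.0007,0],[0,0,0,0.0007,0],[0,0,0,0,0],[0,0,0,0,0]]]' 60
```

```text
time: 10.63
eef_pos: [0.4876, 0.053, 0.0854]
tcp_rot: [0.065, 0.998, 0.0, -0.0]
contact_force: [-0.1, 0.2, -3.4]
opening: 0.136
finger_force: 58.9
time: 10.97
eef_pos: [0.4876, 0.053, 0.084]
tcp_rot: [0.065, 0.998, 0.0, -0.0]
contact_force: [-0.3, 0.2, -4.6]
opening: 0.134
finger_force: 58.9
```

```bash
python3 -m handwheel '[[[0,0,0,0.0006,0],[0,0,0,0.0004,0],[0,0,0,0,0],[0,0,0,0,0]]]' 60
python3 -m handwheel '[[[0,0,0,0.0004,0],[0,0,0,0.0004,0],[0,0,0,0,0],[0,0,0,0,0]]]' 60
```

```text
time: 11.3
eef_pos: [0.4879, 0.053, 0.0835]
tcp_rot: [0.065, 0.998, 0.0, 0.0]
contact_force: [-1.3, 1.2, -0.1]
opening: 0.136
finger_force: 59.2
time: 11.63
eef_pos: [0.4881, 0.053, 0.0835]
tcp_rot: [0.065, 0.998, -0.0, 0.0]
contact_force: [-3.6, 0.6, 5.0]
opening: 0.134
finger_force: 59.9
```

Contact with the floor. Release and rise.

```bash
python3 -m handwheel '[[[0.035,0,0,-0.0004,0],[0.035,0,0,0,0],[0.035,0,0,0,0],[0.035,0,0,0,0],[0.035,0,0,-0.006,0],[0.035,0,0,-0.015,0],[0.035,0,0,-0.03,0],[0.035,0,0,-0.035,0],[0.035,0,0,-0.035,0],[0.035,0,0,-0.03,0],[0.035,0,0,-0.02,0],[0.035,0,0,0,0]]]' 40
python3 - <<'E'
from h import *
to([.4873,.0525,.25]);im=viewer.read_camera('wrist');cv2.imwrite('pics/w4.png',im)
viewer.read_camera('top')
for h in ['left_half_edge','right_half_edge','candle']:
  for n in ['top','wrist']:
    for q in viewer.pinpoint(n,h)[:1]: print(n,h,round(q['confidence'],2),onz(n,q['xy'],.0635 if h!='candle' else .01).round(4))
E
```

```text
time: 12.63
eef_pos: [0.4905, 0.0527, 0.2603]
tcp_rot: [0.065, 0.998, -0.0, 0.006]
contact_force: [-0.5, -0.1, 0.3]
opening: 0.41
finger_force: 0.0
tcp [0.4905 0.0527 0.2603] toolx deg 172.5 delta tool [ 0.0033 -0.0007  0.0102] F [-0.5 -0.1  0.3]
top left_half_edge 0.66 [0.561  0.0542 0.0635]
wrist left_half_edge 0.71 [0.4864 0.1383 0.0635]
top right_half_edge 0.66 [ 0.4532 -0.0145  0.0635]
wrist right_half_edge 0.65 [ 0.4475 -0.011   0.0635]
top candle 0.88 [0.4951 0.0544 0.01  ]
wrist candle 0.83 [0.478  0.0526 0.01  ]
```

View pics/w4.png

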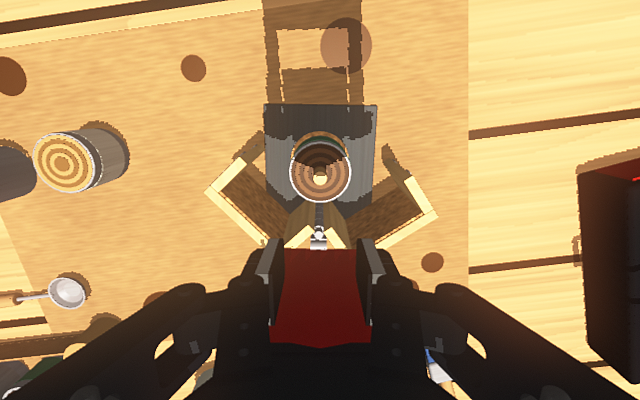

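Candle stands upright and central, with cork showing evenly round it at (320,132). The shells are open about 0.96 rad left and 0.74 right. Next I'll push the left half from outside with shut fingers.

```bash
cat >> h.py <<'E'
O=np.array([.4877,.053]); EX=np.array([.9914,-.1306]); EY=np.array([.1306,.9914])
def jk():
    s=get_state(); d=s['eef_pos'][:2]-O
    print('jacket x %.1f y %.1f z %.1f mm'%(d@EX*1e3,d@EY*1e3,s['eef_pos'][2]*1e3),'F(jx,jy,z)',np.round([s['contact_force'][:2]@EX,s['contact_force'][:2]@EY,s['contact_force'][2]],1),'t',s['time'])
E
python3 -c "
import numpy as np
for a0,sg in((.957,1),(.74,-1)):
  for a in np.linspace(a0,0,9):
    d=11*np.sin(a)+14.5*np.cos(a)+50;c,s=np.cos(a),np.sin(a)
    print(round(a,2),round(-98*c+d*s+55,1),round(sg*(98*s+d*c),1))
"
python3 -m handwheel '[[[0,0,0.03,0,0],[0,0,0.032,0,0],[0,0,0.032,0,0],[0,0,0.032,0,0],[0,-0.012,0,0.02,0],[0,-0.012,0,0.03,0],[0,-0.012,0,0.03,0],[0,-0.012,0,0.03,0],[0,-0.013,0,0.03,0],[0,0,0,0.03,0],[0,0,0,0.024,0],[0,0,0,0,0]]]' 40
python3 -c "
from h import *
jk()"
```

```text
0.96 53.6 118.9
0.84 39.8 118.2
0.72 26.0 115.8
0.6 12.4 111.5
0.48 -0.7 105.4
0.36 -13.1 97.6
0.24 -24.4 88.0
0.12 -34.5 76.9
0.0 -43.0 64.5
0.74 28.6 -116.4
0.65 18.0 -113.5
0.55 7.6 -109.5
0.46 -2.4 -104.5
0.37 -12.0 -98.4
0.28 -20.9 -91.2
0.19 -29.1 -83.2
0.09 -36.5 -74.2
0.0 -43.0 -64.5
time: 14.03
eef_pos: [0.5609, 0.1694, 0.0532]
tcp_rot: [0.066, 0.998, -0.001, -0.005]
contact_force: [-1.8, -0.8, -0.2]
opening: 0.003
finger_force: 0.0
jacket x 57.3 y 125.0 z 53.2 mm F(jx,jy,z) [-1.6 -1.  -0.2] t 14.0333
```

```bash
python3 -m handwheel '[[[0,0.0087,-0.0034,-0.008,0],[0,0.0088,-0.0034,0,0],[0,0.0138,-0.0024,0,0],[0,0.0136,-0.0043,0,0],[0,0.0131,-0.0061,0,0],[0,0.0124,-0.0078,0,0],[0,0.0113,-0.0096,0,0],[0,0.0101,-0.0111,0,0],[0,0.004,-0.006,0,0],[0,0,0,0,0],[0,0,0,0,0]]]' 40
python3 -c "
from h import *
jk()"
```

```text
time: 14.95
eef_pos: [0.466, 0.1307, 0.0722]
tcp_rot: [0.066, 0.998, 0.003, 0.005]
contact_force: [0.3, 8.4, 9.8]
opening: -0.002
finger_force: 6.6
jacket x -31.7 y 74.2 z 72.2 mm F(jx,jy,z) [-0.8  8.4  9.8] t 14.95
```

```bash
python3 - <<'E'
from h import *
jk()
im=viewer.read_camera('side');im2=viewer.read_camera('top')
a=cv2.resize(im[80:260,150:370],None,fx=2.4,fy=2.4,interpolation=cv2.INTER_CUBIC); b=cv2.resize(im2[110:270,170:320],None,fx=1.8,fy=2.7)
cv2.imwrite('pics/s5.png',np.hstack([a,cv2.resize(b,(270,a.shape[0]))]))
jk()
E
```

```text
jacket x -31.7 y 74.2 z 72.2 mm F(jx,jy,z) [-0.8  8.4  9.8] t 14.95
jacket x -31.7 y 74.2 z 72.2 mm F(jx,jy,z) [-0.7  8.1 11. ] t 15.05
```

View pics/s5.png

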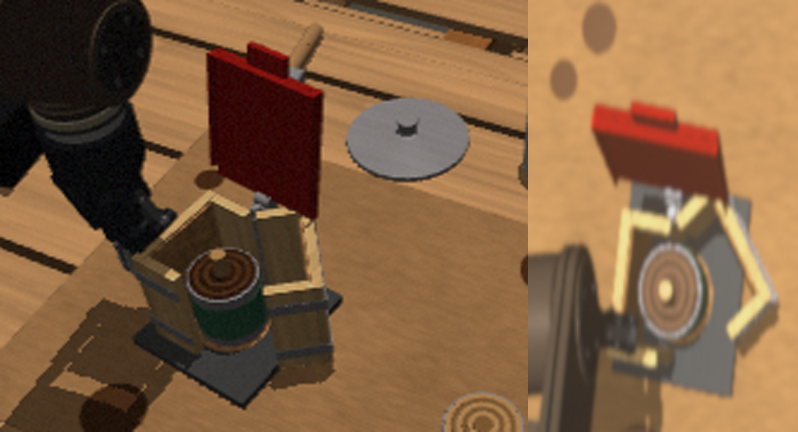

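The left shell is nearly shut and the candle upright, but the finger linkage is resting on the shell's top edge. I'll back off, raise about 22 mm and push with the tips only.

```bash
python3 -m handwheel '[[[0,0,0.008,0,0],[0,0,0.002,-0.008,0],[0,0,0,-0.012,0],[0,0,0,-0.01,0],[0,0,0,0,0],[0,0,0,0,0]]]' 40
python3 -c "
from h import *
jk()"
python3 -m handwheel '[[[0,0.004,-0.005,0,0],[0,0.003,-0.005,0,0],[0,0,-0.004,0,0],[0,0,-0.003,0,0],[0,0,0,0,0]]]' 40
python3 -c "
from h import *
jk()"
```

```text
time: 15.55
eef_pos: [0.4641, 0.1387, 0.0984]
tcp_rot: [0.066, 0.998, 0.0, 0.001]
contact_force: [-0.1, 0.4, 0.2]
opening: -0.004
finger_force: 0.0
jacket x -34.6 y 81.8 z 98.4 mm F(jx,jy,z) [-0.1  0.4  0.2] t 15.55
time: 15.97
eef_pos: [0.4542, 0.1221, 0.0972]
tcp_rot: [0.066, 0.998, -0.0, -0.0]
contact_force: [0.5, -0.6, -0.2]
opening: 0.001
finger_force: 0.0
jacket x -42.2 y 64.2 z 97.2 mm F(jx,jy,z) [ 0.5 -0.6 -0.2] t 15.9667
```

```bash
python3 -m handwheel '[[[0,0,-0.003,0,0],[0,0,-0.003,0,0],[0,0,0,0,0]]]' 40
python3 -m handwheel '[[[0,0,-0.002,0,0],[0,0,-0.002,0,0],[0,0,0,0,0]]]' 40
python3 - <<'E'
from h import *
jk()
im=viewer.read_camera('wrist')
cv2.imwrite('pics/w6.png',im)
E
```

```text
time: 16.22
eef_pos: [0.4543, 0.1214, 0.0975]
tcp_rot: [0.068, 0.998, 0.007, 0.001]
contact_force: [1.5, 19.3, -2.7]
opening: 0.001
finger_force: 9.3
time: 16.47
eef_pos: [0.4543, 0.1211, 0.0977]
tcp_rot: [0.069, 0.998, 0.011, 0.002]
contact_force: [4.9, 32.3, -5.1]
opening: -0.001
finger_force: 16.1
jacket x -42.0 y 63.2 z 97.7 mm F(jx,jy,z) [ 0.6 32.7 -5.1] t 16.4667
```

View pics/w6.png

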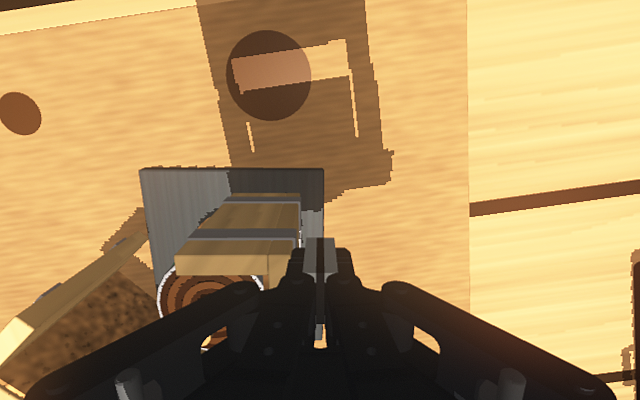

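Left half is at its stop: the reaction rose to 32 N at y ≈ 63 mm, and its front wall lies along the plate. Now the right half.

```bash
python3 -m handwheel '[[[0,0,0.02,0,0],[0,0,0,-0.025,0],[0,0,0,-0.025,0],[0,0,-0.034,0,0],[0,0,-0.034,0,0],[0,-0.016,-0.034,0,0],[0,-0.016,-0.034,0,0],[0,-0.016,-0.034,0,0],[0,-0.016,-0.034,0,0],[0,-0.016,-0.002,0,0],[0,0,0,0,0],[0,0,0,0,0]]]' 40
python3 -c "
from h import *
jk()"
```

```text
time: 17.52
eef_pos: [0.5085, -0.0825, 0.1474]
tcp_rot: [0.066, 0.998, 0.0, -0.0]
contact_force: [0.4, -0.0, -0.7]
opening: 0.002
finger_force: 0.0
jacket x 38.3 y -131.7 z 147.4 mm F(jx,jy,z) [ 0.4  0.  -0.7] t 17.5167
```

```bash
python3 -m handwheel '[[[0,0,0,0.02,0],[0,0,0,0.02,0],[0,0,0,0.008,0],[0,0.0097,0.0153,0,0],[0,0.0106,0.0029,0,0],[0,0.0104,0.004,0,0],[0,0.01,0.005,0,0],[0,0.0096,0.0061,0,0],[0,0.0089,0.0072,0,0],[0,0.0082,0.008,0,0],[0,0.0074,0.009,0,0],[0,0.005,0.006,0,0]]]' 40
python3 -m handwheel '[[[0,0,0.003,0,0],[0,0,0,0,0]]]' 40
python3 -c "
from h import *
jk()"
```

```text
time: 18.52
eef_pos: [0.4365, -0.0075, 0.0997]
tcp_rot: [0.065, 0.998, 0.0, -0.0]
contact_force: [-0.1, -1.9, -0.4]
opening: 0.001
finger_force: 0.7
time: 18.68
eef_pos: [0.437, -0.0046, 0.0992]
tcp_rot: [0.065, 0.998, 0.0, -0.001]
contact_force: [0.7, 0.8, 0.4]
opening: 0.002
finger_force: 0.0
jacket x -42.8 y -63.8 z 99.2 mm F(jx,jy,z) [0.6 0.9 0.4] t 18.6833
```

```bash
python3 -m handwheel '[[[0,0,0.002,0,0],[0,0,0.002,0,0],[0,0,0,0,0]]]' 40
python3 -m handwheel '[[[0,0,0.002,0,0],[0,0,0.002,0,0],[0,0,0,0,0]]]' 40
python3 -c "
from h import *
jk()"
```

```text
time: 18.93
eef_pos: [0.4374, -0.0042, 0.0993]
tcp_rot: [0.064, 0.998, -0.004, -0.002]
contact_force: [-5.2, -10.9, 1.6]
opening: -0.002
finger_force: 6.1
time: 19.18
eef_pos: [0.4375, -0.0039, 0.0995]
tcp_rot: [0.062, 0.998, -0.008, -0.003]
contact_force: [-9.1, -25.6, 2.1]
opening: 0.002
finger_force: 13.0
jacket x -42.3 y -63.0 z 99.5 mm F(jx,jy,z) [ -5.7 -26.6   2.1] t 19.1833
```

Right half also hit its stop. I'll retreat up and check before the lid.

```bash
python3 -m handwheel '[[[0,0,-0.02,0,0],[0,0,0,-0.034,0],[0,0,0,-0.034,0],[0,0,0,-0.034,0],[0,0,0,-0.034,0],[0,0,0,-0.034,0],[0,0,0,-0.034,0],[0,0,0.01,0,0],[0,0,0,0,0],[0,0,0,0,0]]]' 40
python3 - <<'E'
from h import *
jk()
a=viewer.read_camera('wrist');P=pose('wrist')
for t,z in [('left_half_edge',.0635),('right_half_edge',.0635),('lid_tab',.25)]:
    for q in viewer.pinpoint('wrist',t)[:1]: 
        w=onz('wrist',q['xy'],z,P)[:2]-O; print(t,round(q['confidence'],2),(np.array(q['xy'])*[640,400]).round(),'jacket',w@EX,w@EY)
b=viewer.read_camera('top');c=viewer.read_camera('side')
f=lambda i,r0,r1,c0,c1:cv2.resize(i[r0:r1,c0:c1],(390,290),interpolation=cv2.INTER_CUBIC)
cv2.imwrite('pics/c7.png',np.vstack([cv2.resize(a,(464,290))[:, :].copy() if 0 else np.hstack([f(a,0,400,0,640),f(a,80,260,240,480)]),np.hstack([f(b,130,270,170,350),f(c,80,260,150,390)])]))
E
```

```text
time: 20.02
eef_pos: [0.4376, -0.0073, 0.3029]
tcp_rot: [0.065, 0.998, 0.0, -0.001]
contact_force: [-0.3, -0.5, -1.1]
opening: 0.004
finger_force: 0.0
jacket x -41.8 y -66.3 z 302.9 mm F(jx,jy,z) [-0.2 -0.5 -1.1] t 20.0167
left_half_edge 0.8 [375. 158.] jacket -0.053388896770640716 0.0002930584528112015
right_half_edge 0.76 [372. 160.] jacket -0.05087534463800169 -0.002362332326824393
```

View pics/c7.png

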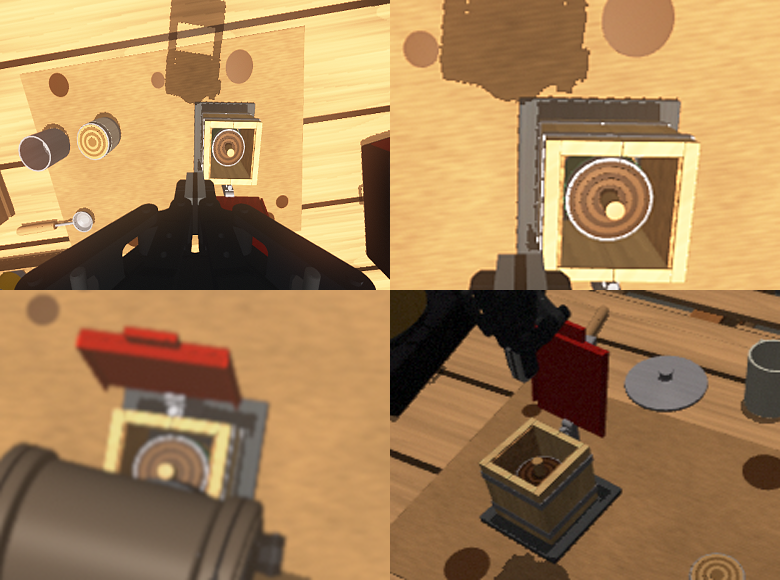

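Both halves are shut with a straight seam and the candle is centred. Next, behind the lid.

```bash
python3 -m handwheel '[[[0,-0.0303,0.011,0,0],[0,-0.0303,0.011,0,0],[0,-0.0303,0.011,0,0],[0,-0.0303,0.011,0,0],[0,-0.0303,0.011,0,0],[0,-0.0303,0.011,0,0],[0,-0.006,0,0,0],[0,0,0,0.03,0],[0,0,0,0.03,0],[0,0,0,0.012,0],[0,0,0,0,0],[0,0,0,0,0]]]' 40
python3 -c "
from h import *
jk()"
```

```text
time: 21.32
eef_pos: [0.6319, 0.0331, 0.2312]
tcp_rot: [0.066, 0.998, -0.0, -0.001]
contact_force: [-1.1, -1.0, 0.3]
opening: 0.001
finger_force: 0.0
jacket x 145.6 y -0.9 z 231.2 mm F(jx,jy,z) [-0.9 -1.1  0.3] t 21.3167
```

```bash
python3 -m handwheel '[[[0,0.0117,0,-0.0012,0],[0,0.0117,0,-0.0012,0],[0,0.0117,0,-0.0012,0],[0,0.0117,0,-0.0012,0],[0,0.0117,0,-0.0012,0],[0,0.0147,0,0.0017,0],[0,0.0147,0,0.0017,0],[0,0.0147,0,0.0017,0],[0,0.0108,0,0.0053,0],[0,0.0108,0,0.0053,0],[0,0.0108,0,0.0053,0],[0,0,0,0,0]]]' 40
python3 -c "
from h import *
jk()"
```

```text
time: 22.32
eef_pos: [0.4984, 0.0511, 0.2189]
tcp_rot: [0.065, 0.998, -0.0, 0.002]
contact_force: [-0.3, -0.1, 0.2]
opening: 0.004
finger_force: 0.0
jacket x 10.8 y -0.5 z 218.9 mm F(jx,jy,z) [-0.3 -0.1  0.2] t 22.3167
```

```bash
python3 -m handwheel '[[[0,0.0087,0,0.0083,0],[0,0.0087,0,0.0083,0],[0,0.0087,0,0.0083,0],[0,0.0058,0,0.0103,0],[0,0.0058,0,0.0103,0],[0,0.0058,0,0.0103,0],[0,0.0023,0,0.0077,0],[0,0.0023,0,0.0077,0],[0,0.0023,0,0.0077,0],[0,0,0,0.004,0],[0,0,0,0.004,0],[0,0,0,0,0]]]' 40
python3 -c "
from h import *
jk()"
python3 -m handwheel '[[[0,0,0,0.002,0],[0,0,0,0.002,0],[0,0,0,0.001,0],[0,0,0,0,0]]]' 40
```

```text
time: 23.32
eef_pos: [0.4481, 0.0575, 0.1286]
tcp_rot: [0.065, 0.998, -0.0, -0.001]
contact_force: [-0.8, -0.9, -0.2]
opening: 0.0
finger_force: 0.0
jacket x -39.8 y -0.7 z 128.6 mm F(jx,jy,z) [-0.7 -1.  -0.2] t 23.3167
time: 23.65
eef_pos: [0.449, 0.0575, 0.125]
tcp_rot: [0.065, 0.998, -0.0, 0.0]
contact_force: [-0.6, -0.6, 1.0]
opening: 0.001
finger_force: 0.9
```

```bash
python3 -m handwheel '[[[0,0,0,0.0015,0],[0,0,0,0.0015,0],[0,0,0,0,0]]]' 40
python3 -m handwheel '[[[0,0,0,0.0015,0],[0,0,0,0.001,0],[0,0,0,0,0]]]' 40
```

```text
time: 23.9
eef_pos: [0.4491, 0.0575, 0.1248]
tcp_rot: [0.065, 0.998, -0.0, -0.001]
contact_force: [-8.5, 0.9, 16.4]
opening: 0.002
finger_force: 8.4
time: 24.15
eef_pos: [0.4492, 0.0575, 0.1247]
tcp_rot: [0.065, 0.998, -0.0, -0.001]
contact_force: [-14.8, 0.9, 28.8]
opening: -0.001
finger_force: 14.6
```

Lid is hard down (28.8 N at z = 125 mm, exactly its level height). Retract and check.

```bash
python3 -m handwheel '[[[0,0,0,-0.004,0],[0,0,0,-0.01,0],[0,0,0,-0.03,0],[0,0,0,-0.03,0],[0,0,0,-0.03,0],[0,0,0.03,-0.03,0],[0,0,0.04,0,0],[0,0,0.04,0,0],[0,0,0.04,0,0],[0,0,0.04,0,0],[0,0,0,0,0],[0,0,0,0,0]]]' 40
python3 - <<'E'
from h import *
jk()
a=viewer.read_camera('wrist');b=viewer.read_camera('top');c=viewer.read_camera('side')
f=lambda i,r0,r1,c0,c1:cv2.resize(i[r0:r1,c0:c1],(390,290),interpolation=cv2.INTER_CUBIC)
cv2.imwrite('pics/c8.png',np.vstack([np.hstack([f(a,0,400,0,640),f(b,130,270,170,350)]),np.hstack([f(c,80,260,150,390),f(c,130,250,180,340)])]))
E
```

```text
time: 25.15
eef_pos: [0.473, 0.247, 0.2522]
tcp_rot: [0.064, 0.998, -0.0, -0.0]
contact_force: [0.1, -0.2, 0.3]
opening: -0.0
finger_force: 0.0
jacket x -39.9 y 190.4 z 252.2 mm F(jx,jy,z) [ 0.1 -0.2  0.3] t 25.15
```

View pics/c8.png

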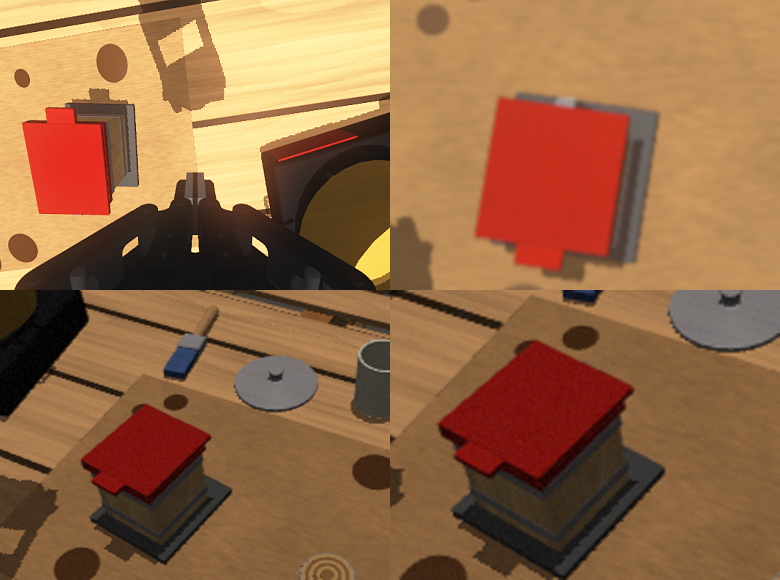

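The lid lies level on the shut shells, and the robot is clear of everything.

```bash
python3 -c "
from plant import sign_off
print(sign_off())"
```

```text
the job is handed in; nothing more can be done
None
```

The candle is upright in the middle of the jacket, both half shells are shut edge to edge, and the red lid is fully down; the other two tins were not touched, and I handed the job in at about 25 s.

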